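# Put a vial away in the sample box with a hidden lid catch

### The arm

A 6-joint arm with a two-finger parallel gripper is mounted at the origin on a cart in front of the work surface, level with it; the furniture and walls round the work are solid. World frame = base frame: x ahead of the robot, y to its left, z up, the work surface at z = 0. Lengths are in m, angles in rad, forces in N, time in s.
With the tool pointing down it reaches from about 0.375 to 0.925 m from the base axis. Payload 5.7 kg.
Tool frame: the origin (TCP) lies between the finger pads; the fingertips stand robot.tip_reach ahead of it and the grasp point (between the pads) lies 8 mm behind it (robot.tip_reach is the distance from the TCP to the fingertips, in m); z points along the fingers, y is the line along which they close (so a half turn about z gives the same grasp; the last joint's range is limited). The gripper opens to 85 mm and grips with 20 to 120 N. Pads are 22 mm wide; open, the fingers measure 114 mm over their backs; the gripper's body (76 mm by 85 mm) begins 54 mm behind the grasp point. The pads swing forward as they close: fully open they stand 13 mm farther back than shut.
Start: joints at [1.133, 0.359, 1.51, -0, 1.272, -0.115], TCP at [0.19, 0.569, 0.208] pointing down, gripper open.
Joint ranges: [-2.97, 2.97], [-1.01, 2.36], [0.21, 2.38], [-0.96, 4.11], [0.2, 2.71], [-2.98, 2.98]. Speed limits (rad/s): [2.39, 2.39, 3.14, 3.14, 3.14, 3.14].

### API

Orientations are given as a rotation vector (axis times angle).
In Python, from cell import robot gives the robot as it stands.
- The arm moves only by the tool jog_arm, never from a script. Its argument "targets" is a list of rows, each a list of 6 numbers: the shift along the tool's x, y, z each as a share of 0.1 m, from -1 to 1, then the turn, a rotation vector about the tool's x, y, z each as a share of pi rad, from -1 to 1. In form: [[x, y, z, wx, wy, wz], ...]. A call has 1 to 5 rows; each row is the pose to reach, as a shift and turn from the pose commanded when the call began, along the tool's axes at that moment, turning the shorter way round; what a row does not reach only later rows make up. A row lasts 1/10 s, in which the tool goes at most 50 mm and 8.59 degrees, less where a joint would pass 70% of its speed; a pose out of reach is approached as far as the arm can. A call with a number of a shift or a turn outside -1 to 1 is refused whole. A call with a gripper value outside its range is refused whole. "fingers" is the finger opening in mm, from 0 to 85.4, set as the call begins (left out, the last holds). The fingers move at their own pace and stop on an object; "grip_force" is the grip in N (left out, the last holds). Time passes only in rows, so rows that repeat a pose let the fingers close. It gives the time, the measured TCP pose, the force, the opening and the grip force at its end, in the units of the state.
- robot.get_state(): the state, without advancing time (a new reading comes with each control period).
- robot.get_image(name): name is "scene" or "side" or "wrist"; returns (picture, depth): 480x640x3 uint8, red, green, blue; 480x640 float32, m along the optical axis (not along the pixel's ray), 0 where there is no reading.
- robot.camera_info(name): a dict with "mtx" (3x3 intrinsics, pixels), "position" and "rotation" of the camera in the world; the wrist camera has in their place "hand_eye" (4x4, takes a point from camera to tool coordinates, whose origin is the TCP and whose axes are the flange's). Camera axes: x right, y down, z forward; pixel columns grow to the right and rows downward; lengths in m; the calibration is good to about 2 mm. The wrist camera is an equidistant fisheye: a pixel r from the principal point sees the ray r / f radians off the axis. A picture is of the moment at which its call begins: read the wrist's pose just before it. camera_info takes no time and is no camera call.
- robot.finish_job(): hands the job in; it is judged then, once.
The state is a dict: "t": time; "qpos": joint angles; "joint_vel": joint speeds; "joint_torque": joint torques, N m; "tool_pos": TCP position; "tool_rot": TCP orientation; "force": force on the tool from outside, world axes, zero at the start; "wrist_torque": the same for the moment, N m; "finger_gap": finger opening in m; "finger_force": force on a finger pad.
Only numpy, scipy, OpenCV 4.12 (cv2) and the standard library are available. Lean on these libraries where they do the work, as an engineer would, in place of code of your own. Each camera call takes 0.05 s, during which the arm holds its last target. There are 200 camera calls.

### The job

Stand the crimp-capped vial from the worktop upright in the well of the sample box, beside the vial already in there, and slide the lid fully shut again. The lid may or may not be held by its catch, and nothing shows which: try it gently, and if it is held do not force it but give the round knob a quarter turn and try again. Keep the vial in the box standing, and leave the other things on the worktop where they are.

Things in the scene. Friction and masses are not known exactly. Their poses are not given: they have to be found in the camera images.
- sample_box: White fixed box, 170 (x) x 260 (y) x 65 mm high; origin at the centre of its underside, z up, front to -x. Along the front a ledge (x -85 to -25 mm, top z 65) carries the knob. Behind it: on the right (-y) the open-topped well under the lid, on the left (y -15 to 130) a plain deck over which the lid slides. Rails on both sides of the lid run along y, top z 77 mm, a stop at the deck's end.
- well (a point): Middle of the well's floor, at (24, -67.5, 10) mm in the box frame, axes as the box. The well is 98 mm in x by 105 mm in y inside and 55 mm deep (floor z 10, rim z 65 mm in the box frame); its walls are 10 mm or more thick.
- lid_slide (a joint): Flat grey lid, 113 x 119 x 8 mm (top at z 74 mm in the box frame), sliding along the box's +y: 0 = fully shut over the well, 0.112 m = fully open over the deck. It slides with 1 to 3 N and stays where left. When the catch holds it, it gives only about 8 mm, then stops dead (more than 40 N there counts as forcing).
- lid: The lid's handle, moving with the lid: upright black fin, 44 mm long in x, 10 mm thick in y, from the lid up to z 102 mm in the box frame, on a foot plate 18 mm wide (top z 77). Origin in the middle of the fin 90 mm above the box's underside, axes as the box: take it with a finger on either y side and pull to +y to open, -y to shut.
- knob_grip (a point): Fixed point on the knob's vertical axis, at (-61, 30, 91) mm in the box frame, axes as the box. Round black ribbed knob, 34 mm diameter, z 68 to 100 mm, no mark, no stops, turns either way, friction 0.06 N m. A quarter turn (1.3 to 1.8 rad) frees a holding catch; turning a free one may lock it or bar the open lid's way back. Fingertips above z 79 mm clear rail and lid.
- vial: The vial to be put away: small wide-bodied bottle, 22 mm diameter body up to 41 mm, narrower white crimp cap (14 mm diameter), 47 mm tall overall, about 20 g; it stands upright on the worktop; origin at the centre of its underside, z up. On the left, a tall cabinet (y above 0.25 m) begins at x = 0.63 m: keep the hand and wrist clear of it.
- vial_inside: A vial of the same shape and size (22 mm diameter, 47 mm tall) that already stands somewhere in the well; origin at the centre of its underside, z up. It must stay standing in the well.
- specimen_cup: Bystander: lidded specimen cup, 63 mm diameter, 71 mm tall; origin at the centre of its underside.
- tall_cup: Bystander: lidded specimen cup, 63 mm diameter, 81 mm tall; origin at the centre of its underside.
- dropper: Bystander: slim tall dropper bottle with pointed cap, 16 mm diameter, 54 mm tall; origin at the centre of its underside.
- dish: Bystander: flat round dish with lid, 66 mm diameter, 16 mm tall; origin at the centre of its underside.
- tape_roll: Bystander: roll of tape lying flat, 96 mm diameter, 25 mm tall; origin at the centre of its underside.
- short_dropper: Bystander: short dropper bottle with pointed cap, 16 mm diameter, 34 mm tall; origin at the centre of its underside.
- wash_bottle: Bystander: wash bottle with bent spout, 65 mm diameter body, 226 mm tall, towards the back; origin at the centre of its underside.
- marker: Bystander: marker pen lying flat, 118 mm long, 13 mm thick, at the left front; origin at the middle of its underside.

How it is judged:
By the outcome, as a careful person would: the job done as asked, in the order asked, and still so for the second after the job is handed in, with the robot touching nothing.
It also fails if it takes over 72 s, if anything falls off the work surface, if the arm or the gripper's body presses on something with over 40 N, if the wrist force passes 120 N, or if a joint passes its speed limit or range.

## Working session

There is one attempt and no reset: what is moved stays moved. The work goes in short steps, Python scripts to look and compute and a tool call to move; the robot and the scene stay as the last step left them, time stands still between calls to the robot, and variables do not carry over. Pictures are saved under pics/ and viewed, at most 10 in all, crops included, and the job is handed in when it is done.

Besides the shell and the picture viewer there is one more tool, called as name(argument=value, ...) on one line, values as JSON. jog_arm: Moves the arm, as the interface text tells. Its arguments: {"type":"object","properties":{"targets":{"type":"array"},"fingers":{"type":"number"},"grip_force":{"type":"number"}},"required":["targets"]}

```bash
ls; mkdir -p pics; python3 - <<'E'
from cell import robot
import cv2,numpy as np
s=robot.get_state()
for k in s: print(k,np.round(s[k],4))
print(robot.tip_reach)
for n in("scene","side","wrist"):
    p,d=robot.get_image(n); cv2.imwrite(f"pics/{n}0.png",p[:,:,::-1]); np.save(f"pics/{n}0.npy",d)
    c=robot.camera_info(n); print(n,{k:np.round(v,4).tolist() if not isinstance(v,str) else v for k,v in c.items()})
E
```

```text
pics
t 0.0
qpos [ 1.1329  0.3595  1.5114 -0.      1.2725 -0.1151]
joint_vel [-0.0005 -0.0002 -0.0008 -0.0002 -0.0009  0.0018]
joint_torque [ 3.00000e-04 -5.27601e+01 -2.78623e+01 -4.00000e-04  1.29000e-02
 -0.00000e+00]
tool_pos [0.19   0.5683 0.2076]
tool_rot [-5.0480e-01 -3.1003e+00  2.8000e-03]
force [-0.1015 -0.2216  0.232 ]
wrist_torque [-0.0144 -0.0002  0.0399]
finger_force 0.0
finger_gap 0.0853
0.011
scene {'mtx': [[528.379, 0.0, 324.4683], [0.0, 528.379, 235.3778], [0.0, 0.0, 1.0]], 'position': [-0.4756, -1.4126, 0.868], 'rotation': [-1.9174, 0.5999, -0.4222]}
side {'mtx': [[494.6287, 0.0, 321.4897], [0.0, 494.6287, 241.984], [0.0, 0.0, 1.0]], 'position': [-0.0087, -1.1553, 0.7001], 'rotation': [-1.9755, 0.4612, -0.2742]}
wrist {'mtx': [[371.6483, 0.0, 320.0812], [0.0, 371.6483, 243.0874], [0.0, 0.0, 1.0]], 'hand_eye': [[0.0012, -0.9565, -0.2918, 0.0747], [1.0, 0.0012, 0.0, -0.0004], [0.0003, -0.2918, 0.9565, -0.166], [0.0, 0.0, 0.0, 1.0]]}
```

View pics/scene0.png

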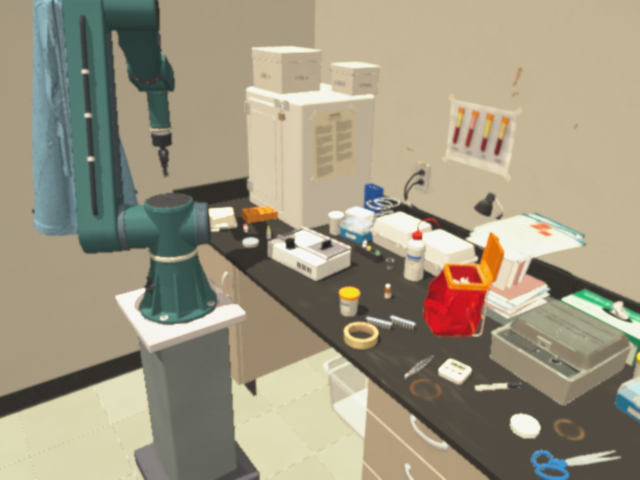

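View pics/side0.png

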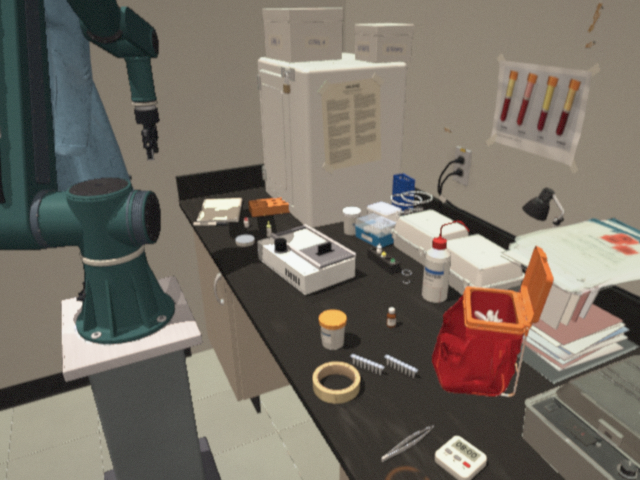

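View pics/wrist0.png

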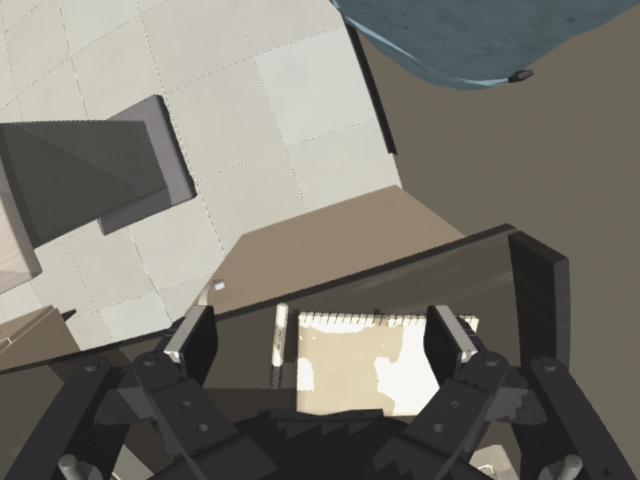

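The box sits at side (307,258), with the knob at (280,244) and the fin at (323,248). Small bottles are at (391,317), (268,228) and (246,222), the tape roll at (336,382), the orange-lid cup at (333,328) and the dish at (245,240). I'll enlarge it to tell the bottles apart.

```bash
cat > h.py <<'E'
import numpy as np,cv2
from scipy.spatial.transform import Rotation as R
from cell import robot
def cam(n,s=None):
    c=robot.camera_info(n)
    if n=="wrist":
        H=np.array(c["hand_eye"]);T=np.eye(4);T[:3,:3]=R.from_rotvec(s["tool_rot"]).as_matrix();T[:3,3]=s["tool_pos"];T=T@H
        return np.array(c["mtx"]),T[:3,:3],T[:3,3]
    r=np.array(c["rotation"]); r=R.from_rotvec(r).as_matrix() if r.shape==(3,) else r
    return np.array(c["mtx"]),r,np.array(c["position"])
def ray(n,uv,s=None):
    K,r,p=cam(n,s);uv=np.atleast_2d(np.array(uv,float));x=(uv-[K[0,2],K[1,2]])/K[0,0]
    if n=="wrist":
        t=np.linalg.norm(x,axis=1,keepdims=True);d=np.c_[x/np.maximum(t,1e-9)*np.sin(t),np.cos(t)]
    else: d=np.c_[x,np.ones(len(x))]
    return p,d@r.T
def plane(n,uv,z,s=None):
    p,d=ray(n,uv,s);return p+d*((z-p[2])/d[:,2:])
def pt(n,uv,dep,s=None):
    p,d=ray(n,uv,s);K,r,_=cam(n,s);return p+d*(np.asarray(dep)/(d@r[:,2]))[:,None]
def cloud(n,dep,s=None):
    v,u=np.mgrid[0:480,0:640];uv=np.c_[u.ravel(),v.ravel()]
    return pt(n,uv,dep.ravel(),s).reshape(480,640,3)
def snap(n,name):
    s=robot.get_state();p,d=robot.get_image(n);cv2.imwrite(f"pics/{name}.png",p[:,:,::-1]);np.save(f"pics/{name}.npy",d);return s,p,d
E
python3 - <<'E'
from h import *
a=cv2.imread("pics/side0.png")
cv2.imwrite("pics/c1.png",cv2.resize(a[185:345,180:420],None,fx=3.33,fy=3.33,interpolation=cv2.INTER_CUBIC))
d=np.load("pics/side0.npy");C=cloud("side",d)
for n,u,v in[("b1",391,317),("b2",268,228),("b3",246,222),("dish",245,240),("cup",333,320),("tape",336,398),("tall",351,215),("lid",300,240),("knobtop",280,239),("fin",323,243),("ledge",272,260),("wash",434,270)]:
    print(n,np.round(C[v,u],3))
E
```

```text
b1 [ 0.562 -0.339  0.029]
b2 [0.481 0.283 0.031]
b3 [0.441 0.397 0.017]
dish [0.392 0.258 0.017]
cup [ 0.406 -0.342  0.071]
tape [ 0.329 -0.504  0.013]
tall [0.729 0.161 0.075]
lid [0.51  0.078 0.067]
knobtop [0.432 0.039 0.103]
fin [ 0.53  -0.038  0.102]
ledge [0.408 0.05  0.037]
wash [ 0.718 -0.29   0.093]
```

View pics/c1.png

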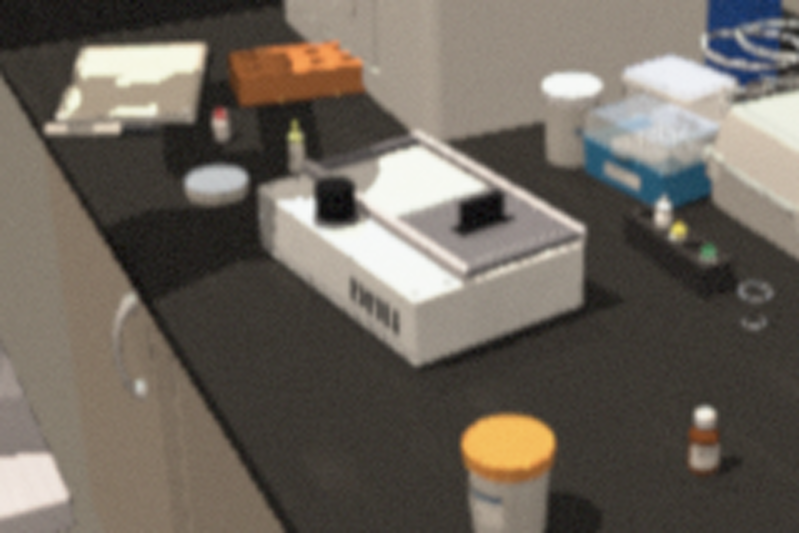

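The vial is the brown bottle with the white cap at crop (704,440), i.e. side (391,317). The red-capped bottle at crop (221,125) is the short dropper, and the yellow-tipped one at (296,148) is the dropper. Next I fit the box faces and the vial.

```bash
python3 - <<'E'
from h import *
from scipy.optimize import least_squares
for n in("side","scene"):
    d=np.load(f"pics/{n}0.npy");im=cv2.imread(f"pics/{n}0.png");C=cloud(n,d);ok=d>0
    X,Y,Z=C[...,0],C[...,1],C[...,2]
    reg=ok&(X>.36)&(X<.66)&(Y>-.16)&(Y<.2)
    P=C[reg&(Z>.015)&(Z<.055)][:,:2]
    # two perpendicular lines: corner c, yaw th
    def f(p):
        q=(P-p[:2])@np.array([[np.cos(p[2]),-np.sin(p[2])],[np.sin(p[2]),np.cos(p[2])]])
        return np.minimum(abs(q[:,0]),abs(q[:,1]))
    best=min((least_squares(f,[.42,-.1,t],loss="soft_l1",f_scale=.002) for t in(-.4,-.2,0,.2,.4)),key=lambda r:r.cost)
    c=best.x[:2];th=best.x[2];Rz=R.from_euler("z",th).as_matrix()[:2,:2]
    print(n,"corner",c.round(4),"yaw",th.round(4),len(P),"med res",np.median(abs(best.fun)).round(4),"origin",(c+Rz@[.085,.13]).round(4))
    o=c+Rz@[.085,.13]
    q=(C[...,:2]-o)@Rz
    for nm,m in[("black z>.08",reg&(Z>.083)&(im.max(2)<70))]:
        for lab,mm in(("knob",m&(q[...,0]<-.03)),("fin",m&(q[...,0]>-.01))):
            b=np.c_[q[mm],Z[mm]];print(lab,mm.sum(),b.min(0).round(3),b.max(0).round(3),b.mean(0).round(4))
    t=reg&(Z>.058)&(Z<.072);b=q[t];print("top ext",np.percentile(b,[1,99],axis=0).round(3),np.median(Z[reg&(Z>.058)&(q[...,0]<-.04)&(im.max(2)>120)]).round(4))
    v=ok&(abs(X-.57)<.05)&(abs(Y+.335)<.04)&(Z>.006)&(Z<.09);V=C[v];print("vial zmax",V[:,2].max().round(4),v.sum())
    B=V[V[:,2]<.034][:,:2];r=least_squares(lambda p:np.hypot(*(B-p).T)-.011,B.mean(0)+[.01,.01],loss="soft_l1",f_scale=.002);print("vial",r.x.round(4),np.median(abs(r.fun)).round(4))
    cap=V[V[:,2]>.042];print("cap",cap.mean(0).round(4),len(cap))
E
```

```text
side corner [ 0.4347 -0.1181] yaw 0.1582 1194 med res 0.001 origin [0.4981 0.0236]
knob 90 [-0.081  0.006  0.083] [-0.052  0.036  0.104] [-0.0669  0.019   0.0951]
fin 80 [-0.001 -0.077  0.083] [ 0.044 -0.067  0.103] [ 0.0208 -0.0724  0.0927]
top ext [[-0.087 -0.133]
 [ 0.083  0.123]] 0.0663
vial zmax 0.0493 147
vial [ 0.5666 -0.3319] 0.0012
cap [ 0.5652 -0.3345  0.0466] 29
scene corner [ 0.4364 -0.12  ] yaw 0.1586 831 med res 0.0018 origin [0.4998 0.0218]
knob 43 [-0.082  0.01   0.083] [-0.055  0.034  0.105] [-0.0698  0.0208  0.0931]
fin 34 [-0.002 -0.08   0.083] [ 0.035 -0.068  0.103] [ 0.0177 -0.073   0.0921]
top ext [[-0.089 -0.134]
 [ 0.085  0.125]] 0.0655
vial zmax 0.0503 78
vial [ 0.567  -0.3335] 0.0017
cap [ 0.5639 -0.3375  0.0465] 13
```

Both views agree: box origin about (0.499, 0.0225), yaw 0.158, and vial at (0.567, -0.333). I'll move above the fin for a close look.

jog_arm(targets=[[-1, -0.9, 0, 0, 0, 0], [-1, -0.9, 0, 0, 0, 0], [-1, -0.9, 0, 0, 0, 0]], fingers=40)

```text
t: 0.45
tool_pos: [0.257, 0.4493, 0.208]
tool_rot: [-0.504, -3.101, 0.003]
force: [0.5, -0.2, 0.6]
finger_gap: 0.044
finger_force: 0.0
```

jog_arm(targets=[[-1, -0.9, 0, 0, 0, 0], [-1, -0.9, 0, 0, 0, 0], [-1, -0.9, 0, 0, 0, 0]])

```text
t: 0.75
tool_pos: [0.3235, 0.3322, 0.2083]
tool_rot: [0.506, 3.101, -0.002]
force: [0.8, -0.1, 0.2]
finger_gap: 0.0398
finger_force: 0.0
```

jog_arm(targets=[[-1, -0.9, 0, 0, 0, 0], [-1, -0.9, 0, 0, 0, 0], [-1, -0.9, 0, 0, 0, 0]])

```text
t: 1.05
tool_pos: [0.3901, 0.2153, 0.2085]
tool_rot: [0.506, 3.1, -0.001]
force: [1.1, -0.1, -0.3]
finger_gap: 0.0396
finger_force: 0.0
```

jog_arm(targets=[[-1, -0.9, 0, 0, 0, 0], [-1, -0.9, 0, 0, 0, 0], [-1, -0.9, 0, 0, 0, 0]])

```text
t: 1.35
tool_pos: [0.4567, 0.098, 0.2086]
tool_rot: [0.507, 3.1, -0.001]
force: [0.6, 0.3, 0.7]
finger_gap: 0.0398
finger_force: 0.0
```

jog_arm(targets=[[-1, -0.9, 0, 0, 0, -0.153], [-1, -0.9, 0, 0, 0, -0.153], [-1, -0.9, 0, 0, 0, -0.153], [-1, -0.9, 0, 0, 0, -0.153], [-1, -0.9, 0, 0, 0, -0.153]])

```text
t: 1.85
tool_pos: [0.5219, -0.0176, 0.2081]
tool_rot: [0.244, -3.131, -0.0]
force: [0.5, -0.2, 0.3]
finger_gap: 0.0399
finger_force: 0.0
```

```bash
python3 - <<'E'
from h import *
s,p,d=snap("wrist","w1")
print(s["t"],s["tool_pos"].round(4) if hasattr(s["tool_pos"],"round") else s["tool_pos"],R.from_rotvec(s["tool_rot"]).as_matrix().round(4).tolist(),np.round(s["qpos"],3))
E
```

```text
1.85 [ 0.5219 -0.0176  0.2081] [[-0.9879, -0.1552, -0.0009], [-0.1552, 0.9879, 0.0001], [0.0009, 0.0003, -1.0]] [-0.166  0.248  1.676 -0.     1.218 -1.893]
```

View pics/w1.png

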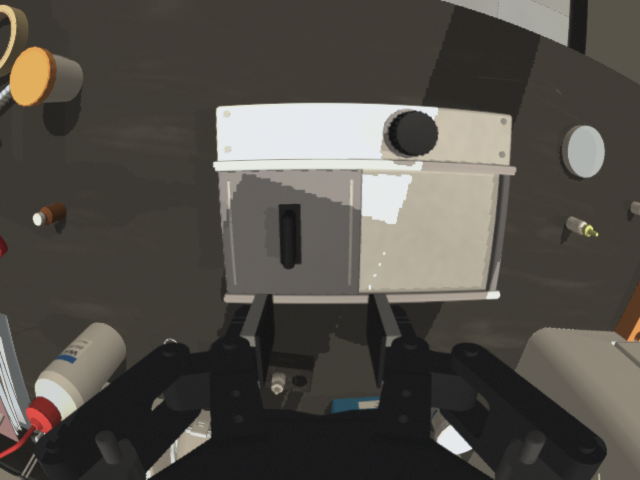

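The wrist view shows the whole box: knob at (413,133), fin at (289,240), front ledge corners at about (218,107) and (511,116). I'll measure the knob and fin, with corners as a check.

```bash
cat > box.py <<'E'
from h import *
def blob(p,box,thr=45):
    u0,v0,u1,v1=box;m=np.zeros(p.shape[:2],np.uint8);m[v0:v1,u0:u1]=(p[v0:v1,u0:u1].max(2)<thr)
    n,l,st,ce=cv2.connectedComponentsWithStats(m);i=1+np.argmax(st[1:,4]);return (l==i),st[i],ce[i]
E
python3 - <<'E'
from box import *
s=robot.get_state();p=cv2.imread("pics/w1.png")[:,:,::-1];d=np.load("pics/w1.npy");C=cloud("wrist",d,s)
m,st,ce=blob(p,(375,95,450,168));(c,r)=cv2.minEnclosingCircle(np.argwhere(m)[:,::-1].astype(np.float32));print("knob px",st,ce,c,r)
top=m&(C[...,2]>.095);q=C[top];print("knob depth top",q.min(0).round(4),q.max(0).round(4),q.mean(0).round(4),((q.min(0)+q.max(0))/2).round(4))
m,st,ce=blob(p,(270,195,310,285));print("fin",st,ce)
top=m&(C[...,2]>.095);q=C[top][:,:2];print("fin top",cv2.minAreaRect(q.astype(np.float32)*1000),q.mean(0).round(4),top.sum(),np.median(C[top][:,2]))
P=plane("wrist",[(218,106),(511,116)],.065,s);print("ledge corners",P.round(4),np.linalg.norm(P[1]-P[0]),"yaw",np.arctan2(*(P[1]-P[0])[:2]*[-1,1]))
Z=C[...,2];w=(Z>.060)&(Z<.070)&(p.min(2)>90);w[170:]=0;w[:,:210]=0;w[:,520:]=0
rect=cv2.minAreaRect(C[w][:,:2].astype(np.float32)*1000);print("ledge",rect,cv2.boxPoints(rect).round(1).tolist(),np.median(Z[w]))
k=cloud("wrist",d,s)[:170];
E
```

```text
knob px [389 113  28  42 324] [396.87654321 134.89506173] (407.3155212402344, 134.3543701171875) 21.479646682739258
knob depth top [ 0.421  -0.0284  0.095 ] [0.4509 0.0445 0.3741] [0.439  0.0288 0.1055] [0.4359 0.008  0.2346]
fin [ 279  204   22   65 1230] [289.64227642 234.51788618]
fin top ((500.2077331542969, -39.05321502685547), (16.34032440185547, 106.01304626464844), 87.3408432006836) [ 0.5312 -0.0404] 675 0.1019317018650503
ledge corners [[ 0.4354 -0.1167  0.065 ]
 [ 0.3966  0.1361  0.065 ]] 0.25576306883983035 yaw 0.15215584203515128
ledge ((438.1776123046875, 12.383834838867188), (46.9683837890625, 259.9022521972656), 8.972574234008789) [[394.70001220703125, 137.10000610351562], [435.20001220703125, -119.5999984741211], [481.6000061035156, -112.30000305175781], [441.1000061035156, 144.39999389648438]] 0.06556668013984418
```

Box origin (0.499, 0.022), yaw 0.156; the fin is at (0.532, -0.041), which matches the shut-lid prediction within 2 mm. Next I descend and take the fin.

jog_arm(targets=[[-0.06, -0.24, 0.4, 0, 0, 0], [-0.06, -0.24, 0.8, 0, 0, 0], [-0.06, -0.24, 1, 0, 0, 0], [-0.06, -0.24, 1, 0, 0, 0]])

```text
t: 2.3
tool_pos: [0.5279, -0.0376, 0.1056]
tool_rot: [0.246, -3.125, -0.003]
force: [-1.0, -0.3, -0.3]
finger_gap: 0.04
finger_force: 0.0
```

```bash
cat > g.py <<'E'
# usage: g.py bx by z [dyaw] : box-frame xy -> tool shift from present pose
import sys
from h import *
O=np.array([.4989,.0220]);TH=.1565
def rz(t): return np.array([[np.cos(t),-np.sin(t)],[np.sin(t),np.cos(t)]])
def show(w):
    s=robot.get_state();M=R.from_rotvec(s["tool_rot"]).as_matrix()
    b=rz(TH).T@(np.array(s["tool_pos"][:2])-O)
    print("t",s["t"],"tcp",np.round(s["tool_pos"],4),"box xy",b.round(4),"gap",round(float(s["finger_gap"]),4),"F",np.round(s["force"],1))
    print("shift/0.1:",(M.T@(np.array(w)-s["tool_pos"])*10).round(3),"tool y yaw-box",round(np.arctan2(-M[0,1],M[1,1])-TH,4),"tilt",np.round(M[:2,2],4))
if __name__=="__main__":
    a=[float(x) for x in sys.argv[2:5]]
    show(np.r_[O+rz(TH)@np.array(a[:2]),a[2]] if sys.argv[1]=="b" else a)
E
python3 g.py w .532 -.0408 .092
```

```text
t 2.3 tcp [ 0.5279 -0.0376  0.1056] box xy [ 0.0194 -0.0634] gap 0.04 F [-1.  -0.3 -0.3]
shift/0.1: [-0.036 -0.038  0.136] tool y yaw-box 0.0009 tilt [-0.0071  0.0015]
```

jog_arm(targets=[[0, 0, 0.16, 0, 0, 0], [0, 0, 0.16, 0, 0, 0], [0, 0, 0.16, 0, 0, 0]])

```text
t: 2.6
tool_pos: [0.5318, -0.0386, 0.0936]
tool_rot: [-0.248, 3.131, -0.0]
force: [0.4, -1.5, -0.4]
finger_gap: 0.0402
finger_force: 0.0
```

jog_arm(targets=[[0, 0, 0, 0, 0, 0], [0, 0, 0, 0, 0, 0], [0, 0, 0, 0, 0, 0]], fingers=0, grip_force=30)

```text
t: 2.9
tool_pos: [0.5319, -0.0392, 0.0932]
tool_rot: [-0.248, 3.131, -0.001]
force: [0.4, -0.6, 0.8]
finger_gap: 0.0004
finger_force: 0.0
```

```bash
python3 g.py b .024 -.0675 .092
```

```text
t 2.9 tcp [ 0.5319 -0.0392  0.0932] box xy [ 0.023  -0.0656] gap 0.0004 F [ 0.4 -0.6  0.8]
shift/0.1: [-0.01  -0.019  0.012] tool y yaw-box 0.0014 tilt [ 0.0011 -0.0003]
```

The fingers closed on nothing, so I'll look.

```bash
python3 - <<'E'
from h import *
s,p,d=snap("wrist","w2");s2,p2,d2=snap("side","s2")
a=p2[200:310,240:380][:,:,::-1];b=p[:,:,::-1]
cv2.imwrite("pics/w2b.png",np.hstack([cv2.resize(b[100:420,120:520],(400,320)),cv2.resize(a,(400,320),interpolation=cv2.INTER_CUBIC)]))
print(s["finger_gap"],s["finger_force"])
E
```

```text
0.0004264038042138866 0.0
```

View pics/w2b.png

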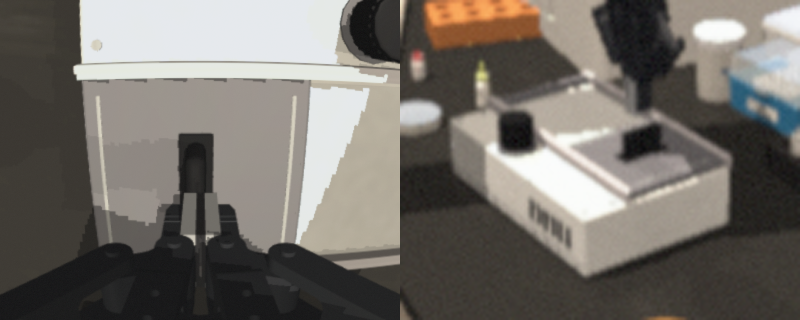

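The closed tips look to be behind or above the fin (wrist crop (200,200), side crop (640,105)). I'll measure both from depth.

```bash
python3 - <<'E'
from g import *
d=np.load("pics/s2.npy");C=cloud("side",d);p=cv2.imread("pics/s2.png")
q=(C[...,:2]-O)@rz(TH);Z=C[...,2]
m=(abs(q[...,0]-.024)<.08)&(abs(q[...,1]+.0675)<.04)&(Z>.079)
for u in range(318,334,2):
  print(u,[(v,(q[v,u]*1000).round().astype(int).tolist(),int(Z[v,u]*1000),int(p[v,u].max())) for v in range(226,256,3) if m[v,u]])
s=robot.get_state();d=np.load("pics/w2.npy");C=cloud("wrist",d,s);q=(C[...,:2]-O)@rz(TH)
p=cv2.imread("pics/w2.png")
for u in (315,320,325):
  print(u,[(v,(q[v,u]*1000).round().astype(int).tolist(),int(C[v,u,2]*1000),int(p[v,u].max())) for v in range(225,350,8)])
E
```

```text
318 [(226, [10, -57], 154, 77), (229, [15, -49], 141, 93), (232, [14, -51], 133, 136), (247, [4, -64], 94, 64), (250, [2, -67], 87, 63)]
320 [(226, [7, -70], 159, 63), (229, [9, -68], 149, 111), (232, [9, -68], 140, 112), (235, [9, -67], 131, 116), (238, [10, -67], 121, 132), (244, [11, -65], 102, 133), (247, [7, -70], 96, 33), (250, [7, -70], 87, 22), (253, [5, -72], 79, 26)]
322 [(226, [10, -76], 161, 29), (229, [12, -73], 150, 79), (232, [16, -67], 138, 82), (235, [12, -72], 132, 84), (238, [15, -68], 120, 106), (244, [17, -65], 100, 91), (247, [12, -72], 95, 25), (250, [11, -73], 86, 20)]
324 [(226, [7, -91], 167, 30), (229, [16, -77], 151, 30), (232, [16, -77], 142, 36), (235, [16, -76], 132, 36), (238, [22, -69], 119, 83), (244, [18, -73], 103, 57), (247, [20, -70], 92, 25), (250, [23, -66], 81, 15)]
326 [(226, [9, -96], 168, 29), (229, [25, -74], 147, 30), (232, [24, -75], 139, 37), (235, [28, -69], 126, 31), (238, [26, -71], 118, 95), (244, [27, -71], 100, 34), (247, [26, -72], 91, 21), (250, [23, -75], 84, 25)]
328 [(226, [18, -93], 165, 33), (244, [32, -72], 99, 31), (247, 
[... 751 characters left out ...]
), (273, [10, -66], 101, 42), (281, [14, -66], 101, 42), (289, [18, -66], 102, 43), (297, [11, -66], 124, 33), (305, [12, -66], 130, 33), (313, [11, -66], 138, 31), (321, [11, -66], 144, 33), (329, [12, -66], 149, 31), (337, [12, -66], 154, 55), (345, [15, -66], 153, 52)]
325 [(225, [-5, -63], 73, 155), (233, [-1, -63], 75, 95), (241, [2, -63], 77, 45), (249, [6, -63], 78, 34), (257, [6, -63], 90, 27), (265, [7, -63], 98, 30), (273, [11, -63], 99, 28), (281, [15, -63], 99, 29), (289, [19, -63], 98, 30), (297, [11, -64], 124, 108), (305, [11, -64], 132, 107), (313, [11, -64], 138, 92), (321, [11, -64], 144, 75), (329, [11, -64], 150, 76), (337, [12, -64], 154, 119), (345, [16, -64], 152, 48)]
```

Depth puts the closed fingertips near z 0.115, above the fin top at 0.102, although the TCP reads 0.093. I'll check this more finely.

```bash
python3 - <<'E'
from g import *
d=np.load("pics/s2.npy");C=cloud("side",d);p=cv2.imread("pics/s2.png")
q=(C[...,:2]-O)@rz(TH);Z=C[...,2]
for u in (320,322,324,326):
  print(u,[(v,(q[v,u]*1000).round().astype(int).tolist(),int(Z[v,u]*1000),p[v,u].tolist()) for v in range(234,248)])
# predicted pixel in side of tip (tcp -11mm) and TCP
s=robot.get_state();K,r,t=cam("side");M=R.from_rotvec(s["tool_rot"]).as_matrix()
for dz in(-.03,-.019,-.008,0,.011):
    x=r.T@(s["tool_pos"]+M[:,2]*dz-t);print(dz,(K@x/x[2])[:2].round(1))
    H=np.array(robot.camera_info("wrist")["hand_eye"]);y=np.linalg.inv(H)@[0,0,dz,1];y=y[:3];th=np.arctan2(np.hypot(*y[:2]),y[2]);KW=np.array(robot.camera_info("wrist")["mtx"]);print("   wrist",(KW[:2,2]+KW[0,0]*th*y[:2]/np.hypot(*y[:2])).round(1))
print([ (k) for k in dir(robot) if not k.startswith('_')])
E
```

```text
320 [(234, [10, -67], 133, [110, 113, 117]), (235, [9, -67], 131, [108, 113, 116]), (236, [10, -65], 127, [108, 113, 118]), (237, [13, -61], 121, [110, 115, 118]), (238, [10, -67], 121, [118, 125, 132]), (239, [69, 20], 69, [140, 152, 157]), (240, [68, 20], 66, [152, 165, 174]), (241, [62, 11], 68, [161, 173, 180]), (242, [51, -6], 74, [158, 167, 176]), (243, [44, -16], 76, [150, 158, 166]), (244, [11, -65], 102, [122, 126, 133]), (245, [7, -69], 102, [68, 72, 72]), (246, [3, -75], 102, [37, 37, 41]), (247, [7, -70], 96, [32, 33, 33])]
322 [(234, [17, -65], 131, [82, 84, 87]), (235, [12, -72], 132, [79, 81, 84]), (236, [15, -69], 127, [79, 82, 85]), (237, [14, -70], 124, [85, 86, 90]), (238, [15, -68], 120, [99, 101, 106]), (239, [13, -71], 119, [121, 127, 131]), (240, [72, 15], 67, [141, 151, 159]), (241, [69, 9], 66, [158, 169, 178]), (242, [53, -12], 76, [152, 160, 170]), (243, [17, -65], 103, [126, 130, 138]), (244, [17, -65], 100, [82, 86, 91]), (245, [12, -72], 101, [36, 40, 40]), (246, [13, -70], 97, [24, 22, 24]), (247, [12, -72], 95, [22, 22, 25])]
324 [(234, [14, -80], 137,
[... 619 characters left out ...]
237, [22, -78], 125, [61, 62, 65]), (238, [26, -71], 118, [86, 88, 95]), (239, [79, 4], 72, [102, 105, 113]), (240, [80, 5], 68, [120, 124, 132]), (241, [69, -11], 74, [133, 137, 145]), (242, [31, -65], 102, [118, 124, 130]), (243, [30, -66], 100, [69, 71, 73]), (244, [27, -71], 100, [32, 32, 34]), (245, [29, -67], 94, [21, 22, 24]), (246, [25, -73], 95, [12, 18, 10]), (247, [26, -72], 91, [17, 21, 17])]
-0.03 [323.7 236.3]
   wrist [320.4 320. ]
-0.019 [323.8 239.9]
   wrist [320.4 308.1]
-0.008 [323.8 243.5]
   wrist [320.4 297.5]
0 [323.8 246.1]
   wrist [320.4 290.5]
0.011 [323.9 249.6]
   wrist [320.4 281.7]
['IKError', 'camera_info', 'finish_job', 'get_image', 'get_state', 'tip_reach']
```

The measurement is clear: shut fingertips end at z≈0.118, about 25 mm above the reported TCP, where the nominal figure puts them 11 mm below. I'll use the measured value: open, go 35 mm lower (tips ≈0.083) and close.

jog_arm(targets=[[0, -0.015, 0, 0, 0, 0], [0, -0.015, 0, 0, 0, 0], [0, -0.015, 0.2, 0, 0, 0], [0, -0.015, 0.34, 0, 0, 0], [0, -0.015, 0.34, 0, 0, 0]], fingers=40)

```text
t: 3.5
tool_pos: [0.53, -0.0404, 0.0569]
tool_rot: [0.247, -3.128, -0.001]
force: [-1.1, 0.3, -0.3]
finger_gap: 0.0402
finger_force: 0.0
```

jog_arm(targets=[[0, 0, 0, 0, 0, 0], [0, 0, 0, 0, 0, 0], [0, 0, 0, 0, 0, 0]], fingers=0)

```text
t: 3.8
tool_pos: [0.5323, -0.0408, 0.0593]
tool_rot: [-0.248, 3.131, -0.001]
force: [-0.2, -0.4, 1.1]
finger_gap: 0.0094
finger_force: 31.8
```

```bash
python3 g.py b .024 -.0675 .058
```

```text
t 3.8 tcp [ 0.5323 -0.0408  0.0593] box xy [ 0.0232 -0.0673] gap 0.0094 F [-0.2 -0.4  1.1]
shift/0.1: [-0.008 -0.002  0.013] tool y yaw-box 0.0014 tilt [ 0.0013 -0.0005]
```

Gripped at 9.4 mm. Now I try the lid gently.

jog_arm(targets=[[0, 0.03, 0, 0, 0, 0], [0, 0.05, 0, 0, 0, 0], [0, 0.06, 0, 0, 0, 0], [0, 0.06, 0, 0, 0, 0]])

```text
t: 4.2
tool_pos: [0.5314, -0.0345, 0.0593]
tool_rot: [-0.248, 3.13, -0.001]
force: [-0.9, -0.5, 5.9]
finger_gap: 0.0092
finger_force: 32.6
```

jog_arm(targets=[[0, 0.01, 0, 0, 0, 0], [0, 0.02, 0, 0, 0, 0], [0, 0.03, 0, 0, 0, 0], [0, 0.03, 0, 0, 0, 0]])

```text
t: 4.6
tool_pos: [0.5309, -0.0317, 0.0593]
tool_rot: [-0.248, 3.13, -0.001]
force: [-0.6, -0.7, 5.2]
finger_gap: 0.009
finger_force: 32.6
```

```bash
python3 g.py b .024 -.0675 .058
```

```text
t 4.6 tcp [ 0.5309 -0.0317  0.0593] box xy [ 0.0233 -0.058 ] gap 0.009 F [-0.6 -0.7  5.2]
shift/0.1: [-0.007 -0.095  0.013] tool y yaw-box 0.0016 tilt [ 0.0014 -0.0004]
```

jog_arm(targets=[[0, 0.01, 0, 0, 0, 0], [0, 0.02, 0, 0, 0, 0], [0, 0.03, 0, 0, 0, 0], [0, 0.03, 0, 0, 0, 0]])

```text
t: 5.0
tool_pos: [0.5304, -0.0287, 0.0593]
tool_rot: [-0.248, 3.13, -0.001]
force: [-0.3, -0.1, 6.0]
finger_gap: 0.0092
finger_force: 32.6
```

No resistance after 12 mm, so the catch is free. I'll keep opening.

jog_arm(targets=[[0, 0.04, 0, 0, 0, 0], [0, 0.1, 0, 0, 0, 0], [0, 0.18, 0, 0, 0, 0], [0, 0.27, 0, 0, 0, 0]])

```text
t: 5.4
tool_pos: [0.5262, -0.0021, 0.0593]
tool_rot: [-0.248, 3.13, -0.001]
force: [-1.0, -1.2, 6.1]
finger_gap: 0.0093
finger_force: 32.6
```

jog_arm(targets=[[0, 0.15, 0, 0, 0, 0], [0, 0.32, 0, 0, 0, 0], [0, 0.5, 0, 0, 0, 0], [0, 0.64, 0, 0, 0, 0], [0, 0.71, 0, 0, 0, 0]])

```text
t: 5.9
tool_pos: [0.5149, 0.0691, 0.0593]
tool_rot: [-0.249, 3.13, -0.0]
force: [-0.8, -2.3, 5.3]
finger_gap: 0.0092
finger_force: 32.5
```

jog_arm(targets=[[0, 0, 0, 0, 0, 0], [0, 0, 0, 0, 0, 0]])

```text
t: 6.1
tool_pos: [0.5149, 0.0689, 0.0592]
tool_rot: [-0.248, 3.13, 0.001]
force: [-0.7, 0.8, 6.5]
finger_gap: 0.0092
finger_force: 32.8
```

```bash
python3 g.py b .024 -.0675 .058
```

```text
t 6.1 tcp [0.5149 0.0689 0.0592] box xy [0.0231 0.0438] gap 0.0092 F [-0.7  0.8  6.5]
shift/0.1: [-0.007 -1.113  0.012] tool y yaw-box 0.0018 tilt [0.0014 0.0005]
```

The lid is open (111 mm). I release, rise and look into the well.

jog_arm(targets=[[0, 0, 0, 0, 0, 0], [0, 0, 0, 0, 0, 0], [0, 0, -0.4, 0, 0, 0], [0, 0, -0.9, 0, 0, 0]], fingers=40)

```text
t: 6.5
tool_pos: [0.5117, 0.068, 0.1471]
tool_rot: [0.247, -3.125, -0.001]
force: [1.2, 0.1, -0.7]
finger_gap: 0.0403
finger_force: 0.0
```

jog_arm(targets=[[0, -0.5, -0.5, 0, 0, 0], [0, -1, -0.7, 0, 0, 0], [0, -1, -0.7, 0, 0, 0], [0, -1, -0.7, 0, 0, 0]])

```text
t: 6.9
tool_pos: [0.5321, -0.0336, 0.2205]
tool_rot: [-0.243, 3.128, -0.003]
force: [-0.8, -0.4, -0.8]
finger_gap: 0.04
finger_force: 0.0
```

```bash
python3 - <<'E'
from g import *
s,p,d=snap("wrist","w3")
show([.5665,-.333,.2])
C=cloud("wrist",d,s);q=(C[...,:2]-O)@rz(TH);Z=C[...,2]
m=(abs(q[...,0]-.024)<.045)&(abs(q[...,1]+.0675)<.049)&(Z>.035)&(Z<.062)&(d>0)
n,l,st,ce=cv2.connectedComponentsWithStats(m.astype(np.uint8))
for i in range(1,n):
    if st[i,4]>30: b=np.c_[q[l==i],Z[l==i]];print(st[i],ce[i],b.min(0).round(3),b.max(0).round(3),np.median(b,0).round(4))
cap=m&(Z>.050)
print("cap",np.c_[q[cap],Z[cap]].mean(0))
E
```

```text
t 6.95 tcp [ 0.5306 -0.0318  0.219 ] box xy [ 0.0229 -0.0581] gap 0.0402 F [-0.4  0.2 -0.2]
shift/0.1: [ 0.111 -3.031  0.191] tool y yaw-box -0.0012 tilt [ 0.0014 -0.0001]
[300 185  24  24 428] [311.44158879 196.34345794] [-0.001 -0.08   0.036] [ 0.021 -0.058  0.059] [ 0.0074 -0.0688  0.0455]
cap [ 0.00950381 -0.06920108  0.05676027]
```

View pics/w3.png

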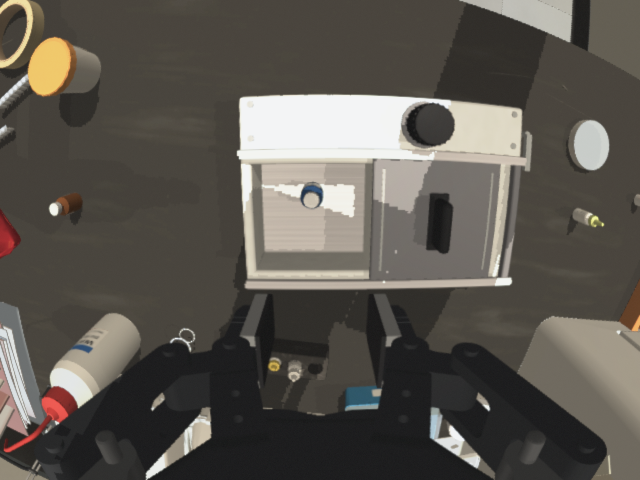

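The well is open. The standing vial (dark-blue cap at pixel (311,196)) is at box (9.5, -69) mm with its top at z≈0.057, so there is room for the new one at about box (52, -67). I go above the worktop vial and measure again.

jog_arm(targets=[[0, -0.5, 0, 0, 0, 0], [0, -1, 0, 0, 0, 0], [0, -1, 0, 0, 0, 0]], fingers=44)

```text
t: 7.25
tool_pos: [0.5464, -0.1334, 0.2172]
tool_rot: [0.243, -3.131, 0.003]
force: [-0.9, -0.1, -0.2]
finger_gap: 0.0437
finger_force: 0.0
```

jog_arm(targets=[[0, -0.5, 0, 0, 0, 0], [0, -1, 0, 0, 0, 0], [0, -1, 0, 0, 0, 0]])

```text
t: 7.55
tool_pos: [0.5623, -0.2321, 0.2171]
tool_rot: [0.243, -3.132, 0.003]
force: [-0.7, 1.1, 0.3]
finger_gap: 0.0442
finger_force: 0.0
```

jog_arm(targets=[[0.1, -0.5, 0.3, 0, 0, 0], [0.1, -1, 0.7, 0, 0, 0], [0.1, -1, 0.7, 0, 0, 0], [0.1, -1, 0.7, 0, 0, 0], [0.1, -1, 0.7, 0, 0, 0]])

```text
t: 8.05
tool_pos: [0.5671, -0.3264, 0.1479]
tool_rot: [0.248, -3.13, -0.004]
force: [0.6, 0.1, 0.1]
finger_gap: 0.0442
finger_force: 0.0
```

```bash
python3 - <<'E'
from g import *
s,p,d=snap("wrist","w4");s2,p2,d2=snap("side","s4")
show([.5665,-.333,.0])
print(np.round(s["qpos"],3))
C=cloud("wrist",d,s);Z=C[...,2]
m=(np.hypot(C[...,0]-.5665,C[...,1]+.333)<.035)&(Z>.004)&(Z<.06)&(d>0)
cap=m&(Z>.042);b=C[cap];print("cap wrist",cap.sum(),b.min(0).round(4),b.max(0).round(4),b.mean(0).round(4))
body=C[m&(Z>.008)&(Z<.034)];from scipy.optimize import least_squares
r=least_squares(lambda x:np.hypot(*(body[:,:2]-x).T)-.011,[.5665,-.333],loss="soft_l1",f_scale=.001);print("body wrist",r.x.round(4),len(body),np.median(abs(r.fun)))
# cap by colour: bright low-sat px, on plane z=.047
v,u=np.nonzero(m);x0,x1,y0,y1=u.min()-4,u.max()+4,v.min()-4,v.max()+4;print(x0,x1,y0,y1)
w=np.zeros_like(m);w[y0:y1,x0:x1]=(p[y0:y1,x0:x1].min(2)>130)
n,l,st,ce=cv2.connectedComponentsWithStats((w&(Z>.036)).astype(np.uint8));i=1+np.argmax(st[1:,4]);print("cap px",st[i],ce[i],plane("wrist",[ce[i]],.046,s).round(4))
# finger tips in side
S=cloud("side",d2);T=s["tool_pos"]
f=(np.hypot(S[...,0]-T[0],S[...,1]-T[1])<.05)&(S[...,2]>.1)&(S[...,2]<.3)
g=S[f];print("finger zmin",np.sort(g[:,2])[:15].round(4),"tcp z",T[2])
E
```

```text
t 8.15 tcp [ 0.5679 -0.3267  0.1494] box xy [ 0.0138 -0.3552] gap 0.0443 F [0.1 0.9 0.6]
shift/0.1: [ 0.025 -0.061  1.494] tool y yaw-box 0.0027 tilt [0.0005 0.0004]
[-6.280e-01  4.920e-01  1.451e+00  1.000e-03  1.202e+00 -2.357e+00]
cap wrist 301 [ 0.561  -0.3406  0.0421] [ 0.5756 -0.3263  0.0488] [ 0.5676 -0.3337  0.0468]
body wrist [ 0.5687 -0.3337] 369 0.0005589189076972111
293 328 205 248
cap px [301 223  20  22 315] [310.41587302 233.53015873] [[ 0.5675 -0.3337  0.046 ]]
finger zmin [0.1747 0.1752 0.1752 0.1758 0.1758 0.176  0.176  0.1761 0.1764 0.1765
 0.1766 0.1769 0.1774 0.1775 0.1776] tcp z 0.14785307652325524
```

The vial is at (0.568, -0.334). The open tips measure about 26 mm above the reported TCP again, so for tips at z≈0.012 I need TCP z≈-0.012.

jog_arm(targets=[[0.01, -0.07, 0.3, 0, 0, 0], [0.01, -0.07, 0.7, 0, 0, 0], [0.01, -0.07, 0.9, 0, 0, 0], [0.01, -0.07, 0.9, 0, 0, 0], [0.01, -0.07, 0.9, 0, 0, 0]])

```text
t: 8.65
tool_pos: [0.5683, -0.3349, 0.0599]
tool_rot: [-0.249, 3.131, -0.001]
force: [0.7, 0.1, -0.6]
finger_gap: 0.0439
finger_force: 0.0
```

```bash
python3 g.py w .568 -.3337 -.012
```

```text
t 8.65 tcp [ 0.5683 -0.3349  0.0599] box xy [ 0.0129 -0.3634] gap 0.0439 F [ 0.7  0.1 -0.6]
shift/0.1: [0.002 0.013 0.719] tool y yaw-box 0.0024 tilt [ 0.001  -0.0006]
```

jog_arm(targets=[[0, 0.01, 0.25, 0, 0, 0], [0, 0.01, 0.5, 0, 0, 0], [0, 0.01, 0.65, 0, 0, 0], [0, 0.01, 0.7, 0, 0, 0], [0, 0.01, 0.7, 0, 0, 0]])

```text
t: 9.15
tool_pos: [0.5677, -0.3347, -0.0109]
tool_rot: [-0.248, 3.131, -0.001]
force: [0.4, 0.4, -0.7]
finger_gap: 0.0442
finger_force: 0.0
```

jog_arm(targets=[[0, 0, 0, 0, 0, 0], [0, 0, 0, 0, 0, 0], [0, 0, 0, 0, 0, 0], [0, 0, 0, 0, 0, 0]], fingers=0, grip_force=25)

```text
t: 9.55
tool_pos: [0.5683, -0.3354, -0.01]
tool_rot: [-0.247, 3.13, -0.003]
force: [0.1, 0.4, 6.6]
finger_gap: 0.0212
finger_force: 24.7
```

```bash
python3 g.py w .568 -.3337 -.012
```

```text
t 9.55 tcp [ 0.5683 -0.3354 -0.01  ] box xy [ 0.0129 -0.3639] gap 0.0212 F [0.1 0.4 6.6]
shift/0.1: [0.001 0.018 0.02 ] tool y yaw-box 0.0013 tilt [ 0.002  -0.0015]
```

Gripped at 21 mm. I lift it and carry it over.

jog_arm(targets=[[0, 0, -0.1, 0, 0, 0], [0, 0, -0.4, 0, 0, 0], [0, 0, -0.8, 0, 0, 0], [0, 0, -1, 0, 0, 0]])

```text
t: 9.95
tool_pos: [0.5687, -0.3357, 0.0923]
tool_rot: [-0.247, 3.129, -0.004]
force: [0.3, -0.1, 0.2]
finger_gap: 0.0208
finger_force: 24.5
```

jog_arm(targets=[[-0.05, 0.2, -0.1, 0, 0, 0], [-0.1, 0.5, -0.25, 0, 0, 0], [-0.13, 0.8, -0.3, 0, 0, 0], [-0.13, 1, -0.3, 0, 0, 0]])

```text
t: 10.35
tool_pos: [0.5642, -0.231, 0.1192]
tool_rot: [-0.249, 3.131, 0.001]
force: [0.5, -0.6, -1.3]
finger_gap: 0.0214
finger_force: 24.5
```

jog_arm(targets=[[-0.05, 0.3, 0, 0, 0, 0], [-0.1, 0.6, 0, 0, 0, 0], [-0.13, 0.9, 0, 0, 0, 0], [-0.13, 1, 0, 0, 0, 0]])

```text
t: 10.75
tool_pos: [0.5598, -0.1295, 0.1176]
tool_rot: [0.251, -3.129, -0.003]
force: [-0.6, -0.2, 0.4]
finger_gap: 0.0213
finger_force: 24.5
```

jog_arm(targets=[[-0.05, 0.3, 0, 0, 0, 0], [-0.1, 0.6, 0, 0, 0, 0], [-0.13, 0.85, 0, 0, 0, 0], [-0.13, 0.97, 0, 0, 0, 0], [-0.13, 0.97, 0, 0, 0, 0]])

```text
t: 11.25
tool_pos: [0.5583, -0.0342, 0.1181]
tool_rot: [0.251, -3.13, -0.0]
force: [-0.3, 0.3, -0.3]
finger_gap: 0.0209
finger_force: 24.6
```

```bash
python3 - <<'E'
from g import *
s,p,d=snap("wrist","w5");s2,p2,d2=snap("side","s5")
show(np.r_[O+rz(TH)@[.052,-.067],0])
a=p2[170:290,240:380][:,:,::-1];b=p[:,:,::-1]
cv2.imwrite("pics/w5b.png",np.hstack([b[120:420,180:480],cv2.resize(a,(400,300),interpolation=cv2.INTER_CUBIC)]))
S=cloud("side",d2);q=(S[...,:2]-O)@rz(TH);T=s["tool_pos"];pb=rz(TH).T@(T[:2]-O)
br=(p2[...,0].astype(int)-p2[...,2]>35)&(np.hypot(*(q-pb).transpose(2,0,1))<.03)&(S[...,2]>.08)
print("brown",br.sum(),np.c_[q[br],S[br][:,2]].min(0).round(4),np.c_[q[br],S[br][:,2]].max(0).round(4))
C=cloud("wrist",d,s);Z=C[...,2];qq=(C[...,:2]-O)@rz(TH)
m=(Z>.047)&(Z<.062)&(abs(qq[...,0]-.024)<.045)&(abs(qq[...,1]+.0675)<.049);print("inside cap",m.sum(),qq[m].mean(0).round(4))
E
```

```text
t 11.35 tcp [ 0.5591 -0.036   0.1184] box xy [ 0.0505 -0.0667] gap 0.0211 F [-0.3 -0.2  0.9]
shift/0.1: [-0.016 -0.003  1.184] tool y yaw-box 0.0019 tilt [-0.0002 -0.0008]
brown 8 [ 0.0355 -0.0783  0.1313] [ 0.0462 -0.0624  0.1633]
inside cap 450 [ 0.0097 -0.069 ]
```

View pics/w5b.png

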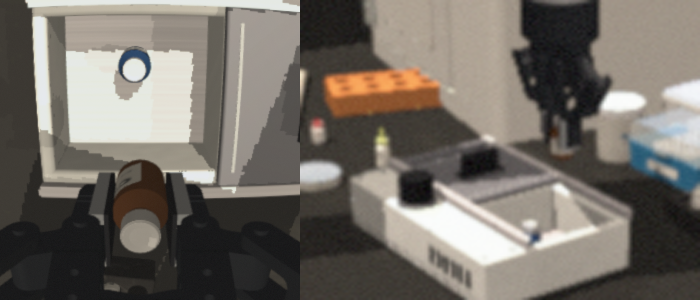

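The vial hangs upright in the grip (crop (140,200)), the inside vial stands at crop (134,65), and the well is clear beneath. I lower it slowly.

jog_arm(targets=[[0, 0, 0.25, 0, 0, 0], [0, 0, 0.5, 0, 0, 0], [0, 0, 0.75, 0, 0, 0], [0, 0, 0.9, 0, 0, 0], [0, 0, 0.9, 0, 0, 0]])

```text
t: 11.85
tool_pos: [0.5575, -0.0365, 0.0264]
tool_rot: [0.245, -3.128, -0.001]
force: [-0.2, 0.5, 0.2]
finger_gap: 0.0212
finger_force: 24.6
```

jog_arm(targets=[[0, 0, 0.1, 0, 0, 0], [0, 0, 0.18, 0, 0, 0], [0, 0, 0.22, 0, 0, 0], [0, 0, 0.25, 0, 0, 0], [0, 0, 0.25, 0, 0, 0]])

```text
t: 12.35
tool_pos: [0.5591, -0.0352, 0.0034]
tool_rot: [0.248, -3.132, 0.0]
force: [0.3, -0.9, 1.6]
finger_gap: 0.0212
finger_force: 24.6
```

```bash
python3 g.py b .052 -.067 0
```

```text
t 12.35 tcp [ 0.5591 -0.0352  0.0034] box xy [ 0.0506 -0.0659] gap 0.0212 F [ 0.3 -0.9  1.6]
shift/0.1: [-0.014 -0.011  0.034] tool y yaw-box 0.0015 tilt [-0.0002 -0.0001]
```

jog_arm(targets=[[0, 0, 0.01, 0, 0, 0], [0, 0, 0.02, 0, 0, 0], [0, 0, 0.02, 0, 0, 0]])

```text
t: 12.65
tool_pos: [0.5593, -0.0352, 0.0016]
tool_rot: [-0.248, 3.132, -0.0]
force: [-0.6, 0.2, -0.5]
finger_gap: 0.021
finger_force: 24.6
```

jog_arm(targets=[[0, 0, 0.01, 0, 0, 0], [0, 0, 0.015, 0, 0, 0], [0, 0, 0.015, 0, 0, 0]])

```text
t: 12.95
tool_pos: [0.5592, -0.0353, -0.0]
tool_rot: [0.248, -3.132, 0.0]
force: [1.3, -1.1, 0.2]
finger_gap: 0.021
finger_force: 24.6
```

jog_arm(targets=[[0, 0, 0.01, 0, 0, 0], [0, 0, 0.01, 0, 0, 0], [0, 0, 0.01, 0, 0, 0]])

```text
t: 13.25
tool_pos: [0.5593, -0.0352, -0.0001]
tool_rot: [-0.248, 3.131, -0.0]
force: [-2.2, -0.0, 9.5]
finger_gap: 0.0212
finger_force: 25.5
```

jog_arm(targets=[[0, 0, 0.01, 0, 0, 0], [0, 0, 0.01, 0, 0, 0], [0, 0, 0.01, 0, 0, 0]])

```text
t: 13.55
tool_pos: [0.5594, -0.0353, -0.0001]
tool_rot: [-0.248, 3.131, -0.0]
force: [-4.5, 1.3, 19.5]
finger_gap: 0.0213
finger_force: 26.4
```

It is on the floor of the well. I ease the pressure, release and rise.

jog_arm(targets=[[0, 0, -0.015, 0, 0, 0], [0, 0, -0.015, 0, 0, 0]])

```text
t: 13.75
tool_pos: [0.5595, -0.0353, -0.0001]
tool_rot: [-0.248, 3.131, -0.001]
force: [-1.0, 0.3, 8.0]
finger_gap: 0.0209
finger_force: 25.1
```

jog_arm(targets=[[0, 0, 0, 0, 0, 0], [0, 0, 0, 0, 0, 0], [0, 0, 0, 0, 0, 0]], fingers=38)

```text
t: 14.05
tool_pos: [0.5595, -0.0361, -0.0006]
tool_rot: [-0.248, 3.132, -0.002]
force: [-0.2, -4.8, 2.4]
finger_gap: 0.0382
finger_force: 0.0
```

jog_arm(targets=[[0, 0, -0.15, 0, 0, 0], [0, 0, -0.5, 0, 0, 0], [0, 0, -1, 0, 0, 0], [0, 0, -1, 0, 0, 0]])

```text
t: 14.45
tool_pos: [0.5637, -0.0356, 0.105]
tool_rot: [-0.247, 3.122, -0.003]
force: [2.2, -0.7, -0.6]
finger_gap: 0.0384
finger_force: 0.0
```

jog_arm(targets=[[0.2, 0.5, -0.5, 0, 0, 0], [0.28, 0.8, -1, 0, 0, 0], [0.28, 0.8, -1, 0, 0, 0], [0.28, 0.8, -1, 0, 0, 0]])

```text
t: 14.85
tool_pos: [0.5199, 0.0415, 0.2025]
tool_rot: [-0.251, 3.126, 0.001]
force: [0.6, -0.1, 0.4]
finger_gap: 0.0378
finger_force: 0.0
```

```bash
python3 - <<'E'
from g import *
s,p,d=snap("wrist","w6")
show(np.r_[O+rz(TH)@[.0235,.0445],.0592])
b=p[:,:,::-1]
cv2.imwrite("pics/w6b.png",cv2.resize(b[60:320,180:560],None,fx=2,fy=2))
C=cloud("wrist",d,s);Z=C[...,2];q=(C[...,:2]-O)@rz(TH)
m=(Z>.050)&(Z<.063)&(abs(q[...,0]-.024)<.046)&(abs(q[...,1]+.0675)<.049)
n,l,st,ce=cv2.connectedComponentsWithStats(m.astype(np.uint8))
for i in range(1,n):
    if st[i,4]>20: print(st[i],q[l==i].mean(0).round(4),np.median(Z[l==i]).round(4),Z[l==i].max().round(4))
f=(Z>.088)&(Z<.108)&(abs(q[...,0]-.024)<.03)&(abs(q[...,1]-.044)<.02);print("fin",q[f].mean(0).round(4),q[f].min(0).round(4),q[f].max(0).round(4))
E
```

```text
t 14.9 tcp [0.5195 0.0405 0.2006] box xy [0.0232 0.0151] gap 0.0379 F [-1.6  0.6  0.3]
shift/0.1: [1.000e-03 2.950e-01 1.414e+00] tool y yaw-box 0.0033 tilt [0.003  0.0002]
[215 196  18  17 238] [ 0.0095 -0.0683] 0.057 0.0591
[222 240  17  18 231] [ 0.0503 -0.0655] 0.0569 0.059
fin [0.0228 0.0431] [0.0026 0.0383] [0.0455 0.0491]
```

View pics/w6b.png

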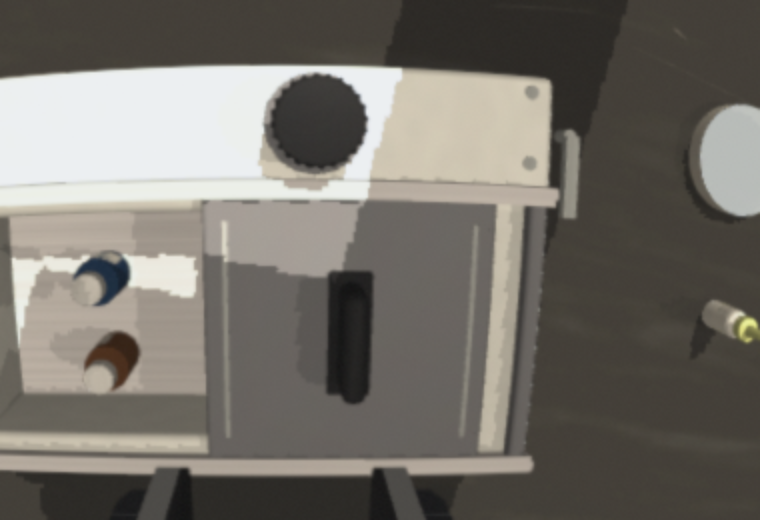

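Both vials stand at the right height, caps at crop (88,290) and (100,377), 41 mm apart. Now I take the fin again at crop (352,340).

jog_arm(targets=[[0, 0.28, 0.4, 0, 0, 0], [0, 0.28, 0.75, 0, 0, 0], [0, 0.28, 0.9, 0, 0, 0], [0, 0.28, 0.9, 0, 0, 0], [0, 0.28, 0.9, 0, 0, 0]], fingers=40)

```text
t: 15.4
tool_pos: [0.5141, 0.0666, 0.1084]
tool_rot: [0.247, -3.13, -0.0]
force: [-0.4, 1.0, -0.0]
finger_gap: 0.0403
finger_force: 0.0
```

```bash
python3 g.py b .0235 .0438 .0592
```

```text
t 15.4 tcp [0.5141 0.0666 0.1084] box xy [0.0219 0.0417] gap 0.0403 F [-0.4  1.  -0. ]
shift/0.1: [-0.017  0.021  0.492] tool y yaw-box 0.0008 tilt [-0.0024 -0.0001]
```

jog_arm(targets=[[-0.015, 0.02, 0.25, 0, 0, 0], [-0.015, 0.02, 0.45, 0, 0, 0], [-0.015, 0.02, 0.48, 0, 0, 0], [-0.015, 0.02, 0.48, 0, 0, 0]])

```text
t: 15.8
tool_pos: [0.516, 0.0689, 0.0618]
tool_rot: [0.247, -3.132, 0.0]
force: [-0.3, -0.4, 0.3]
finger_gap: 0.0401
finger_force: 0.0
```

jog_arm(targets=[[0, 0, 0, 0, 0, 0], [0, 0, 0, 0, 0, 0], [0, 0, 0, 0, 0, 0]], fingers=0, grip_force=30)

```text
t: 16.1
tool_pos: [0.5168, 0.0692, 0.0628]
tool_rot: [-0.248, 3.129, -0.001]
force: [-1.4, -1.0, 5.8]
finger_gap: 0.0093
finger_force: 31.9
```

```bash
python3 g.py b .0235 -.0673 .0592
```

```text
t 16.1 tcp [0.5168 0.0692 0.0628] box xy [0.025  0.0438] gap 0.0093 F [-1.4 -1.   5.8]
shift/0.1: [ 0.017 -1.111  0.036] tool y yaw-box 0.0013 tilt [ 0.0023 -0.0001]
```

Gripped. I slide it shut, slowing towards the end.

jog_arm(targets=[[0, -0.06, 0, 0, 0, 0], [0, -0.14, 0, 0, 0, 0], [0, -0.25, 0, 0, 0, 0], [0, -0.38, 0, 0, 0, 0], [0, -0.5, 0, 0, 0, 0]])

```text
t: 16.6
tool_pos: [0.5246, 0.0197, 0.0627]
tool_rot: [-0.248, 3.13, 0.0]
force: [-1.0, 2.4, 5.6]
finger_gap: 0.0089
finger_force: 32.0
```

jog_arm(targets=[[0, -0.15, 0, 0, 0, 0], [0, -0.3, 0, 0, 0, 0], [0, -0.43, 0, 0, 0, 0], [0, -0.52, 0, 0, 0, 0], [0, -0.55, 0, 0, 0, 0]])

```text
t: 17.1
tool_pos: [0.5334, -0.0354, 0.0627]
tool_rot: [-0.246, 3.13, -0.001]
force: [0.1, 0.8, 6.9]
finger_gap: 0.0091
finger_force: 32.1
```

jog_arm(targets=[[0, -0.02, 0, 0, 0, 0], [0, -0.04, 0, 0, 0, 0], [0, -0.06, 0, 0, 0, 0], [0, -0.06, 0, 0, 0, 0]])

```text
t: 17.5
tool_pos: [0.5343, -0.0408, 0.0628]
tool_rot: [-0.247, 3.13, -0.001]
force: [-1.2, 0.3, 6.8]
finger_gap: 0.0088
finger_force: 32.0
```

```bash
python3 g.py b .0235 -.0673 .0592
```

```text
t 17.5 tcp [ 0.5343 -0.0408  0.0628] box xy [ 0.0252 -0.0675] gap 0.0088 F [-1.2  0.3  6.8]
shift/0.1: [0.017 0.002 0.036] tool y yaw-box 0.0012 tilt [ 0.0023 -0.0006]
```

jog_arm(targets=[[0, -0.01, 0, 0, 0, 0], [0, -0.01, 0, 0, 0, 0], [0, -0.01, 0, 0, 0, 0]])

```text
t: 17.8
tool_pos: [0.5343, -0.0412, 0.0628]
tool_rot: [-0.247, 3.13, -0.0]
force: [0.9, 1.4, 8.1]
finger_gap: 0.0089
finger_force: 32.0
```

jog_arm(targets=[[0, -0.01, 0, 0, 0, 0], [0, -0.01, 0, 0, 0, 0], [0, -0.01, 0, 0, 0, 0]])

```text
t: 18.1
tool_pos: [0.5343, -0.0413, 0.0627]
tool_rot: [-0.247, 3.13, 0.002]
force: [-1.3, 6.2, 7.6]
finger_gap: 0.0091
finger_force: 32.1
```

It is against the stop (6 N, no motion). I release, rise and verify.

jog_arm(targets=[[0, 0, 0, 0, 0, 0], [0, 0, 0, 0, 0, 0], [0, 0, 0, 0, 0, 0]], fingers=40)

```text
t: 18.4
tool_pos: [0.5334, -0.0426, 0.0615]
tool_rot: [0.248, -3.132, 0.001]
force: [-0.3, -0.5, -0.6]
finger_gap: 0.04
finger_force: 0.0
```

jog_arm(targets=[[0, 0, -0.3, 0, 0, 0], [0, 0, -0.7, 0, 0, 0], [0, 0, -1, 0, 0, 0]])

```text
t: 18.7
tool_pos: [0.5337, -0.0426, 0.1631]
tool_rot: [-0.247, 3.131, -0.001]
force: [0.5, 0.3, -0.8]
finger_gap: 0.0402
finger_force: 0.0
```

jog_arm(targets=[[0, 0.2, -0.5, 0, 0, 0], [0, 0.3, -0.7, 0, 0, 0], [0, 0.3, -0.7, 0, 0, 0], [0, 0.3, -0.7, 0, 0, 0], [0, 0.3, -0.7, 0, 0, 0]])

```text
t: 19.2
tool_pos: [0.5277, -0.013, 0.23]
tool_rot: [0.247, -3.129, -0.0]
force: [-0.3, -1.1, 0.1]
finger_gap: 0.0403
finger_force: 0.0
```

```bash
python3 - <<'E'
from g import *
s,p,d=snap("wrist","w7");show(s["tool_pos"])
cv2.imwrite("pics/w7b.png",p[:,:,::-1])
C=cloud("wrist",d,s);Z=C[...,2];q=(C[...,:2]-O)@rz(TH)
f=(Z>.094)&(Z<.108)&(abs(q[...,0]-.024)<.03)&(abs(q[...,1]+.067)<.02);print("fin",q[f].mean(0).round(4),np.percentile(q[f],[2,98],axis=0).round(4))
# same measure before (w1, lid shut)
s1=dict(tool_pos=np.array([.5219,-.0176,.2081]),tool_rot=R.from_matrix([[-0.9879,-0.1552,-0.0009],[-0.1552,0.9879,0.0001],[0.0009,0.0003,-1.0]]).as_rotvec())
C=cloud("wrist",np.load("pics/w1.npy"),s1);Z=C[...,2];q=(C[...,:2]-O)@rz(TH)
f=(Z>.094)&(Z<.108)&(abs(q[...,0]-.024)<.03)&(abs(q[...,1]+.067)<.02);print("fin before",q[f].mean(0).round(4),np.percentile(q[f],[2,98],axis=0).round(4))
E
```

```text
t 19.25 tcp [ 0.5276 -0.013   0.2298] box xy [ 0.0229 -0.0391] gap 0.0396 F [ 0.6 -0.5  0.3]
shift/0.1: [-0.001 -0.    -0.002] tool y yaw-box 0.001 tilt [-0.0033  0.0001]
fin [ 0.0237 -0.0677] [[ 0.0039 -0.0728]
 [ 0.0449 -0.0631]]
fin before [ 0.0233 -0.0678] [[ 0.0037 -0.0729]
 [ 0.0442 -0.0633]]
```

View pics/w7b.png

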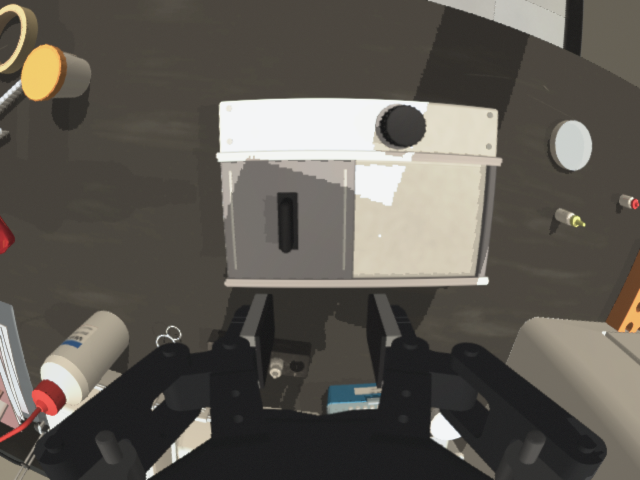

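The lid is shut: the fin at (287,222) is within 0.5 mm of where it started. Bystanders are unmoved and the gripper is clear, so I hand in.

```bash
python3 -c "
from cell import robot
print(robot.finish_job())"
```

```text
the job is handed in; nothing more can be done
None
```

The vial stands upright in the well beside the other one, which is still standing; the lid was not held by its catch, so I left the knob alone, slid the lid fully shut again and handed the job in at about 19 s.

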